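# Unpin the tiffin carrier, pack its food pots and latch the keeper bar

### The arm

A 7-joint arm with a two-finger parallel gripper is mounted at the origin on the work surface. World frame = base frame: x ahead of the robot, y to its left, z up, the work surface at z = 0. Lengths are in m, angles in rad, forces in N, time in s.
With the tool pointing down it reaches from about 0.425 to 0.925 m from the base axis. Payload 6.8 kg.
Tool frame: the origin (TCP) lies midway between the tips of the shut fingers; the grasp point (between the pads) lies 19 mm behind it; z points along the fingers, y is the line along which they close (so a half turn about z gives the same grasp; the last joint's range is limited). The gripper opens to 85 mm and grips with 20 to 120 N. Pads are 22 mm wide; open, the fingers measure 114 mm over their backs; the gripper's body (76 mm by 85 mm) begins 54 mm behind the grasp point. The pads swing forward as they close: fully open they stand 13 mm farther back than shut.
Start: joints at [1.122, 0.477, 0.022, 1.555, -0.011, 1.109, -0.083], TCP at [0.226, -0.636, 0.231] pointing down, gripper open.
Joint ranges: [-2.96, 2.96], [-0.34, 2.1], [-1.41, 1.46], [0.24, 2.44], [-1.37, 4.51], [0.17, 1.92], [-2.96, 2.96]. Speed limits (rad/s): [2.39, 2.39, 3.14, 3.14, 3.14, 3.14, 3.14].

### API

Orientations are given as a rotation vector (axis times angle).
In Python, from bench import r gives the robot as it stands.
- The arm moves only by the tool servo_tool, never from a script. Its arguments are lists of equal length, an entry for each row: "turn": the turn, a rotation vector about the world's x, y, z in units of 5 degrees (1.0 is 5 degrees), a list of three; "slide": the shift along the world's x, y, z in units of 30 mm (1.0 is 30 mm), a list of three; "hand": the opening, from 0 (shut) to 1 (fully open). In form: {"turn": [[rx, ry, rz], ...], "slide": [[dx, dy, dz], ...], "hand": [hand, ...]}. A call has 1 to 8 rows; each row is the pose to reach, as a shift and turn from the pose commanded when the call began; what a row does not reach only later rows make up. A row lasts 1/8 s, in which the tool goes at most 62.5 mm and 10.7 degrees, less where a joint would pass 70% of its speed; a pose out of reach is approached as far as the arm can. A call with a gripper value outside its range is refused whole. The fingers move at their own pace and stop on an object; "squeeze" is the grip in N (left out, the last holds). Time passes only in rows, so rows that repeat a pose let the fingers close. It gives the time, the measured TCP pose, the force, the opening and the grip force at its end, in the units of the state.
- r.get_obs(): the state, without advancing time (a new reading comes with each control period).
- r.grab_frame(name): name is "scene" or "top" or "wrist"; returns (picture, depth): 420x560x3 uint8, red, green, blue; 420x560 float32, m along the optical axis (not along the pixel's ray), 0 where there is no reading.
- r.get_calibration(name): a dict with "fovy" (degrees; the focal length in pixels is half the picture's height over the tangent of half this angle, whatever the lens; pixels are square), "cx", "cy" (the principal point, pixels), "R" (3x3) and "t" (3): a world point X has camera coordinates R X + t. Camera axes: x right, y down, z forward; pixel columns grow to the right and rows downward; lengths in m; the calibration is good to about 2 mm. The wrist camera is an equidistant fisheye: a pixel r from the principal point sees the ray r / f radians off the axis. A picture is of the moment at which its call begins: read the wrist's pose just before it. get_calibration takes no time and is no camera call; for the wrist camera it gives the pose at the moment of the call.
- r.hand_in(): hands the job in; it is judged then, once.
The state is a dict: "clock": time; "joints": joint angles; "qvel": joint speeds; "tau": joint torques, N m; "tcp_pos": TCP position; "orientation": TCP orientation; "contact_force": force on the tool from outside, world axes, zero at the start; "moment": the same for the moment, N m; "grip_width": finger opening in m; "gripper_force": force on a finger pad.
Only numpy, scipy, OpenCV 4.12 (cv2) and the standard library are available. Lean on these libraries where they do the work, as an engineer would, in place of code of your own. Each camera call takes 0.05 s, during which the arm holds its last target. There are 200 camera calls.

### The job

Pull the pin out of the hasp staple on the blue tiffin carrier, then lift the lid off and lay it flat, right way up, on the bare table clear of the carrier; the pin is to end up lying in the white melamine tray. Then stand every steel food pot from the table upright on the floor of the carrier, one to a bay, and when all are in, swing the carrier's keeper bar shut over them until it sits in its detent. Leave the tumbler, glass bowl and spoon where they are.

Things in the scene. Friction and masses are not known exactly. Their poses are not given: they have to be found in the camera images.
- carrier: Blue tiffin carrier, fixed: open box 130 x 130 x 60 mm high, walls and floor 5 mm, a cross of 5 mm dividers up to the rim making 4 bays 57.5 mm square, centres at x = +-31, y = +-31 mm. Origin: centre of underside, z up. A ledge flush with the rim reaches to x = 112 mm and carries the staple. Hinge post at y = 105 mm; catch post, 88 mm high, at y = -93 mm (the bar's detent).
- staple (a point): Centre of the staple's eye, at carrier (89, 0, 75.5) mm. The staple is an upright steel loop: legs at carrier x = 78 and 100 mm, crossbar between 83 and 89 mm above the table, so its eye is open along the carrier's y axis: 17 mm wide and, above the seated lid, 15 mm high.
- lid: Blue loose lid, 0.22 kg. Origin: centre of the underside of its plug (108 x 108 x 6 mm, 6 mm play in the rim), z up. Plate z 6 to 14 mm, x -67 to 110 mm, y +-67 mm, with a 16 mm wide notch for the staple in the +x edge from x = 70 mm. Starts seated, axes as the carrier's, origin 54 mm above the carrier's, plate top 68 mm up; the pin holds it down.
- lid_grip (a point): Top centre of the lid's upright wooden grip, at lid (14, 0, 50) mm. The grip is 14 mm in the lid's x, 70 mm in y, and stands 36 mm above the plate.
- pin: Loose steel pin, 0.06 kg: upright square head 16 x 16 mm, 34 mm high; from its foot a round rod 7 mm thick runs along +y, from y = 8 to 75 mm. Origin: centre of the head's underside. Starts lying on the lid, rod through the staple, axes as the carrier's, head at about carrier (89, -45, 68) mm; slides out when pulled 60 mm or more along the carrier's -y.
- pin_mid (a point): Point on the pin's rod 45 mm from the head's middle (in the staple's eye at the start).
- tray: White melamine tray, fixed, 130 (x) x 100 (y) mm, rim 12 mm high, walls and floor 4 mm. Origin: centre of the underside.
- pot0: Lidded steel food pot: cylinder 50 mm across and 52 mm high with a dark wooden knob 22 mm across and 26 mm high on its centre (78 mm in all), 0.1 to 0.2 kg. Origin: centre of the underside; z up. Two to four pots are present (None = absent).
- pot1: Lidded steel food pot: cylinder 50 mm across and 52 mm high with a dark wooden knob 22 mm across and 26 mm high on its centre (78 mm in all), 0.1 to 0.2 kg. Origin: centre of the underside; z up. Two to four pots are present (None = absent).
- pot2: Lidded steel food pot: cylinder 50 mm across and 52 mm high with a dark wooden knob 22 mm across and 26 mm high on its centre (78 mm in all), 0.1 to 0.2 kg. Origin: centre of the underside; z up. Two to four pots are present (None = absent).
- pot3: Lidded steel food pot: cylinder 50 mm across and 52 mm high with a dark wooden knob 22 mm across and 26 mm high on its centre (78 mm in all), 0.1 to 0.2 kg. Origin: centre of the underside; z up. Two to four pots are present (None = absent).
- keeper (a joint): Angle of the steel keeper bar about its upright hinge, rad: 0 = shut (bar along the carrier's -y, over the pots); grows opening clockwise seen from above, towards the carrier's -x; stop at 1.9. Starts at 1.6 to 1.85. Stiff hinge, stays where it is left. In the last 0.2 rad the bar rides over a sprung brass dome on the catch post (3 to 6 N at the peg); push on to the stop at 0, where the dome springs up behind the bar and holds it.
- keeper_hinge (a point): The bar's hinge axis, at the height of the bar's underside: carrier (0, 105, 90) mm; fixed to the carrier. The bar is 7 mm thick, 210 mm long, up to 60 mm wide, and lies 90 to 97 mm above the table.
- keeper_peg (a point): Middle of the upright round wooden peg on top of the bar, 110 mm from the hinge axis: 16 mm across, from 97 to 125 mm above the table (this point at 111 mm). It can be pushed or pinched to swing the bar.
- tumbler: Bystander: open steel tumbler, 68 mm across, 100 mm high. Origin: centre of the underside.
- bowl: Bystander: glass bowl with dark silicone lid, 116 mm across, 78 mm high. Origin: centre of the underside.
- spoon: Bystander: wooden spoon, some 200 mm long and 15 mm high, lying on the table beyond the carrier. Origin: under its middle.
Things that resemble listed ones, but are neither listed nor needed, are in the scene too. There is more than one size of the lid; the job needs the smallest. Leave any yellow look-alike of the pot3 alone.

How it is judged:
On the way, in this order (a step that is already met when the one before it is completed fails the run):
1. the pin is out of the staple while the lid is still seated on the carrier (distance between pin_mid and staple above 0.05 m and horizontal distance between lid and carrier below 0.015 m and height (world z) of lid below 0.062 m), for 0.1 s.
2. the lid lies flat, right way up, on the table clear of the carrier (height (world z) of lid below 0.008 m and angle between lid's own z axis and vertical below 0.06 rad and horizontal distance between lid and carrier above 0.13 m and linear speed of lid below 0.03 m/s), for 0.3 s.
3. every pot present stands upright on the floor of a bay, with the keeper bar still open (x of pot0 in the frame of carrier between -0.045 and 0.045 m and y of pot0 in the frame of carrier between -0.045 and 0.045 m and z of each of pot0, pot1, pot2, pot3 in the frame of carrier below 0.01 m and angle between each of pot0, pot1, pot2, pot3's own z axis and vertical below 0.12 rad and x of pot1 in the frame of carrier between -0.045 and 0.045 m and y of pot1 in the frame of carrier between -0.045 and 0.045 m and x of pot2 in the frame of carrier between -0.045 and 0.045 m and y of pot2 in the frame of carrier between -0.045 and 0.045 m and x of pot3 in the frame of carrier between -0.045 and 0.045 m and y of pot3 in the frame of carrier between -0.045 and 0.045 m and value of joint keeper above 0.6 rad), for 0.2 s.
4. the keeper bar is shut into its detent over the pots (value of joint keeper below 0.02 rad), for 0.2 s.
At the end, for the whole second after the job is handed in: Every pot upright (0.12 rad) on a bay floor; keeper bar shut in its detent (below 0.02 rad); pin lying in the tray (head and rod foot under 30 mm up); lid flat, right way up on the table (underside within 8 mm, tilt under 0.06 rad), 130 mm or more from the carrier's centre; all at rest (all of step 2 and x of pin in the frame of tray between -0.068 and 0.068 m and y of pin in the frame of tray between -0.053 and 0.053 m and height (world z) of each of pin, pin_mid below 0.03 m and linear speed of pin below 0.03 m/s and x of pot0 in the frame of carrier between -0.045 and 0.045 m and y of pot0 in the frame of carrier between -0.045 and 0.045 m and z of each of pot0, pot1, pot2, pot3 in the frame of carrier below 0.01 m and angle between each of pot0, pot1, pot2, pot3's own z axis and vertical below 0.12 rad and x of pot1 in the frame of carrier between -0.045 and 0.045 m and y of pot1 in the frame of carrier between -0.045 and 0.045 m and x of pot2 in the frame of carrier between -0.045 and 0.045 m and y of pot2 in the frame of carrier between -0.045 and 0.045 m and x of pot3 in the frame of carrier between -0.045 and 0.045 m and y of pot3 in the frame of carrier between -0.045 and 0.045 m and value of joint keeper below 0.02 rad); the robot touches nothing.
It fails at once if a bystander (tumbler, bowl or spoon) is moved more than 30 mm (distance of any of tumbler, bowl, spoon from where it was at the start of the episode above 0.03 m).
Of pot0, pot1, pot2, pot3 only 2 to 4 are there at a start; the rules pass over those that are not, and their reading is None.
At some moment in a run one of pot0, pot1, pot2, pot3 may be knocked a few centimetres aside while the robot is not near it.
Once in a run the grip may slacken for a moment while it holds something.
It also fails if it takes over 210 s, if anything falls off the work surface, if the arm or the gripper's body presses on something with over 40 N, if the wrist force passes 120 N, or if a joint passes its speed limit or range.

## Working session

There is one attempt and no reset: what is moved stays moved. The work goes in short steps, Python scripts to look and compute and a tool call to move; the robot and the scene stay as the last step left them, time stands still between calls to the robot, and variables do not carry over. Pictures are saved under pics/ and viewed, at most 14 in all, crops included, and the job is handed in when it is done.

Besides the shell and the picture viewer there is one more tool, called after "Request:" as name(argument=value, ...), one argument or row to a line, values as JSON. servo_tool: Moves the arm, as the interface text tells. Its arguments: {"type":"object","properties":{"turn":{"type":"array"},"slide":{"type":"array"},"hand":{"type":"array"},"squeeze":{"type":"number"}},"required":["turn","slide","hand"]}

```bash
mkdir -p pics; ls
cat > h.py <<'E'
import numpy as np, cv2
from bench import r
def K(name):
    c=r.get_calibration(name); return 210/np.tan(np.radians(c["fovy"])/2),c["cx"],c["cy"],np.array(c["R"]),np.array(c["t"])
def cloud(name,save=None):
    k=K(name); im,d=r.grab_frame(name)
    if save: cv2.imwrite(save,im[:,:,::-1])
    return im,d,pts(k,d,name)
def pts(k,d,name):
    f,cx,cy,R,t=k; v,u=np.mgrid[0:420,0:560].astype(float)
    x=(u-cx)/f; y=(v-cy)/f
    if name=="wrist":
        rr=np.hypot(x,y)+1e-9; s=np.tan(np.minimum(rr,1.5))/rr; x=x*s;y=y*s
    P=np.stack([x*d,y*d,d],-1)-t
    W=P@R   # R^T (X-t)
    W[d<=0]=np.nan
    return W
E
python3 - <<'E'
from h import *
for n in("scene","top"):
    im,d,W=cloud(n,f"pics/{n}0.png"); np.savez(f"{n}0.npz",im=im,d=d,W=W)
    print(n,r.get_calibration(n))
print(r.get_obs())
E
```

```text
pics
scene {'fovy': 48.08222737613256, 'cx': 277.34070188378166, 'cy': 206.93898587462024, 'R': array([[ 0.83743759,  0.54609937,  0.02176613],
       [ 0.39305341, -0.57411513, -0.71826237],
       [-0.37974636,  0.61005516, -0.69543181]]), 't': array([-0.43219197, -0.0670415 ,  1.41880279])}
top {'fovy': 42.49747291116973, 'cx': 278.7130514086605, 'cy': 213.2498462655801, 'R': array([[ 0.01740004, -0.99959745,  0.02240927],
       [-0.99596364, -0.01930192, -0.0876576 ],
       [ 0.08805485, -0.02079357, -0.99589857]]), 't': array([0.03152534, 0.46540772, 1.60964854])}
{'clock': 0.1, 'joints': array([ 1.12190019,  0.47776096,  0.02233337,  1.5563491 , -0.01154161,
        1.1092954 , -0.08308776]), 'qvel': array([-0.00132867, -0.00200337, -0.00060453, -0.00462636,  0.00066172,
        0.00092485,  0.00068774]), 'tau': array([ 6.15522920e-03, -5.97752953e+01,  1.61458645e+00, -2.81951594e+01,
        1.28580123e-02,  4.95203145e-03,  3.02904743e-05]), 'tcp_pos': array([ 0.22543768, -0.63567291,  0.23039503]), 'orientation': array([-3.09446674e+00, -5.32489551e-01,  5.76013763e-04]), 'contact_force': array([-0.50001644, -0.07965296, -0.31429531]), 'moment': array([-0.07535699, -0.00069611,  0.02497073]), 'gripper_force': 0.0, 'grip_width': 0.08548779999328192}
```

View pics/top0.png

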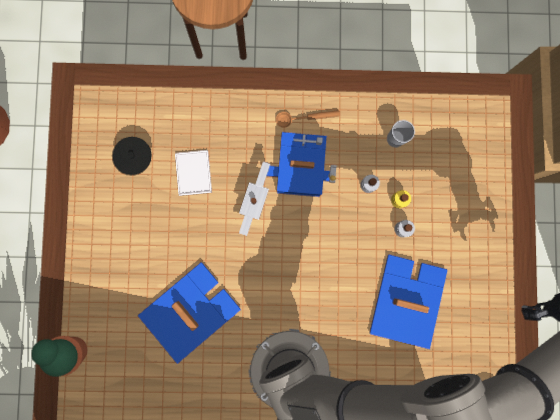

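View pics/scene0.png

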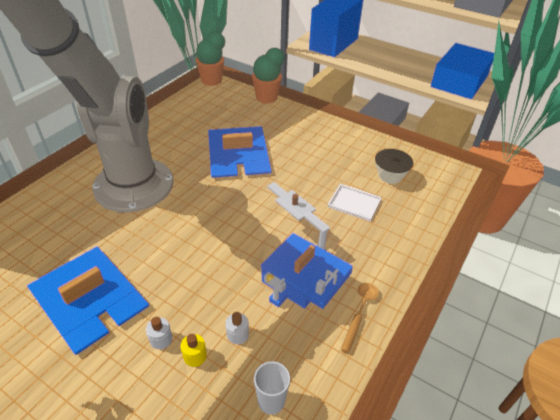

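Top view (up = +x, left = +y): carrier about (302,163) with its staple and pin on the far side (307,140). Hinge post (272,170), catch post (331,174), open bar about (255,200), tray (193,172), steel pots (370,183) and (405,228), yellow decoy (403,198). The two big blue lids are decoys.

Run:
```python
from h import *
z=np.load("top0.npz"); im,W=z["im"],z["W"]; s=np.load("scene0.npz")
def show(tag,m,W=W):
    P=W[m]; print(tag,m.sum(),np.nanmean(P,0).round(4),np.nanpercentile(P,[3,97],0).round(3).tolist())
hsv=cv2.cvtColor(im,cv2.COLOR_RGB2HSV); H,S,V=[hsv[...,i].astype(int) for i in range(3)]
v,u=np.mgrid[0:420,0:560]
box=lambda a,b,c,d:(u>=a)&(u<=c)&(v>=b)&(v<=d)
for nm,(W_,im_) in dict(top=(W,im)).items():
    blue=(H>100)&(H<130)&(S>120)&(V>50)
    m=box(260,120,345,205)&blue&(abs(W[...,2]-.068)<.008)
    show("plate",m); P=W[m][:,:2]
    c,sz,a=cv2.minAreaRect((P*1000).astype(np.float32)); print(c,sz,a)
    # wood grip
    m=box(260,120,345,205)&(W[...,2]>.092)&(W[...,2]<.115)&(H<20)&(S>100)
    show("grip",m); P=(W[m][:,:2]*1000).astype(np.float32); print(cv2.minAreaRect(P))
    m=box(285,130,335,155)&(W[...,2]>.076)&(W[...,2]<.096)&(S<90); show("pin+staple",m)
    for p in W[m][::6]: print(p.round(3),end=' ')
    print()
m=box(170,140,215,205)&(S<40)&(V>150)&(W[...,2]<.03); show("tray",m); print(cv2.minAreaRect((W[m][:,:2]*1000).astype(np.float32)))
# bar
m=box(235,155,275,240)&(abs(W[...,2]-.097)<.006)&(S<80); show("bar",m); print(cv2.minAreaRect((W[m][:,:2]*1000).astype(np.float32)))
m=box(235,155,275,240)&(W[...,2]>.112)&(W[...,2]<.135); show("peg",m)
for b in [(355,170,385,195),(390,215,420,240),(388,185,418,212)]:
    m=box(*b)&(W[...,2]>.068); show("knob",m)
m=(W[...,2]>.02)&(W[...,2]<.2)&(W[...,0]>.2)&(W[...,0]<1.1)&(abs(W[...,1])<.8)
n,l,st,ce=cv2.connectedComponentsWithStats(m.astype(np.uint8))
for i in range(1,n):
    if st[i,4]>30: print(st[i].tolist(),np.nanmean(W[l==i],0).round(3),np.nanmax(W[l==i][:,2]).round(3))
cv2.imwrite("pics/c1.png",cv2.resize(im[115:250,225:425,::-1],(800,540),interpolation=cv2.INTER_CUBIC))
```

```text
plate 2239 [ 0.6053 -0.0214  0.0689] [[0.527, -0.086, 0.063], [0.693, 0.04, 0.075]]
(610.8482055664062, -23.09979248046875) (134.41250610351562, 177.6130828857422) 86.50262451171875
grip 112 [ 0.6016 -0.0237  0.1043] [[0.595, -0.054, 0.095], [0.61, 0.009, 0.113]]
((593.4266967773438, -56.76356506347656), (135.3602294921875, 21.34600257873535), 76.26815032958984)
pin+staple 50 [ 0.6748 -0.036   0.0851] [[0.665, -0.075, 0.077], [0.689, -0.007, 0.094]]
[ 0.691 -0.026  0.086] [ 0.68  -0.025  0.094] [ 0.678 -0.029  0.088] [ 0.674 -0.025  0.094] [ 0.674 -0.018  0.08 ] [ 0.675 -0.053  0.082] [ 0.672 -0.053  0.079] [ 0.666 -0.069  0.094] [ 0.667 -0.071  0.078] 
tray 1421 [0.5863 0.3042 0.0062] [[0.525, 0.256, -0.002], [0.648, 0.352, 0.016]]
((587.0525512695312, 303.93377685546875), (135.6279754638672, 101.37870788574219), 7.301087379455566)
bar 895 [0.4963 0.1145 0.0978] [[0.405, 0.081, 0.092], [0.594, 0.149, 0.103]]
((500.34808349609375, 112.88887023925781), (60.292144775390625, 218.41238403320312), 72.8486328125)
peg 26 [0.4902 0.1156 0.1248] [[0.483, 0.11, 0.115], [0.498, 0.121, 0.13]]
knob 48 [ 0.5584 -0.2322  0.0779] [[0.548, -0.241, 0.071], [0.569, -0.223, 0.086]]
knob 49 [ 0.4246 -0.3354  0.079 ] [[0.415, -0.344, 0.072], [0.434, -0.326, 0.085]]
knob 47 [ 0.5138 -0.3254  0.079 ] [[0.504, -0.335, 0.071], [0.523, -0.316, 0.087]]
[387, 120, 28, 27, 420] [ 0.709 -0.32   0.069] 0.111
[239, 132, 97, 104, 3970] [0.577 0.011 0.077] 0.131
[112, 137, 40, 39, 1203] [0.622 0.478 0.068] 0.087
[361, 175, 19, 18, 253] [ 0.557 -0.229  0.055] 0.091
[392, 190, 19, 18, 261] [ 0.512 -0.322  0.055] 0.088
[395, 220, 20, 17, 260] [ 0.424 -0.333  0.056] 0.087
[378, 256, 69, 50, 1432] [ 0.259 -0.356  0.027] 0.079
[157, 264, 60, 37, 722] [0.243 0.297 0.023] 0.033
[210, 292, 23, 10, 83] [0.21  0.207 0.023] 0.03
```

View pics/c1.png

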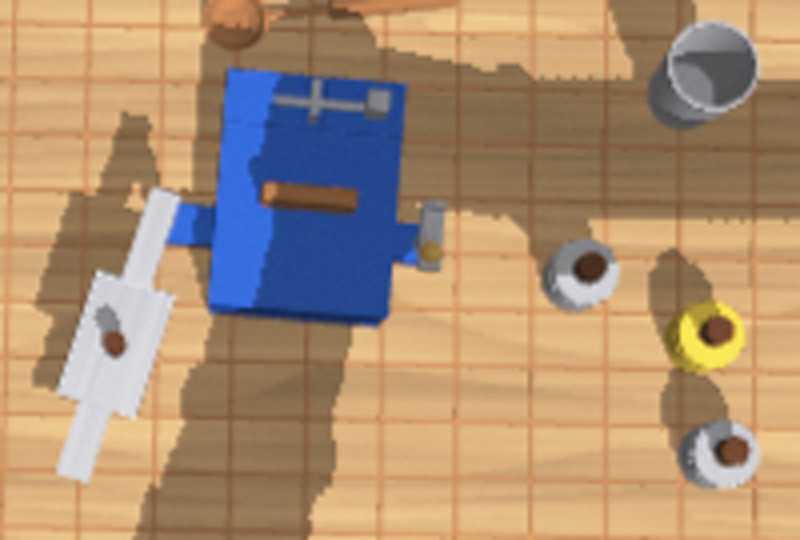

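Request:
servo_tool(
  turn=[
    [0,0,1],
    [0,0,2],
    [0,0,3],
    [0,0,4],
    [0,0,5],
    [0,0,6],
    [0,0,6.7],
    [0,0,6.7],
  ],
  slide=[
    [1,1.3,0],
    [2,2.6,0],
    [3.2,4,0],
    [4.3,5.4,0],
    [5.4,6.8,0],
    [6.5,8.1,0],
    [7.5,9.4,0],
    [7.5,9.4,0],
  ],
  hand=[1,1,1,1,1,1,1,1],
)

```text
clock: 1.1
tcp_pos: [0.4537, -0.3495, 0.2311]
orientation: [-2.804, -1.414, -0.003]
contact_force: [0.7, 0.2, 0.0]
grip_width: 0.0853
gripper_force: 0.0
```

Request:
servo_tool(
  turn=[
    [0,0,1],
    [0,0,2],
    [0,0,3],
    [0,0,4],
    [0,0,5],
    [0,0,6],
    [0,0,6.7],
    [0,0,6.7],
  ],
  slide=[
    [1,1.3,0],
    [2,2.6,0],
    [3.2,4,0],
    [4.3,5.4,0],
    [5.4,6.8,-0.3],
    [6.5,8.1,-0.6],
    [7.5,9.4,-1],
    [7.5,9.4,-1],
  ],
  hand=[1,1,1,1,1,1,1,1],
)

```text
clock: 2.1
tcp_pos: [0.6762, -0.0676, 0.1994]
orientation: [-2.279, -2.157, -0.001]
contact_force: [-0.6, 0.3, 0.5]
grip_width: 0.0852
gripper_force: 0.0
```

Run:
```python
from h import *
o=r.get_obs(); print(o["clock"],o["tcp_pos"],o["orientation"])
im,d,W=cloud("wrist","pics/w1.png"); np.savez("w1.npz",im=im,d=d,W=W)
```

```text
2.1 [ 0.67620621 -0.06757769  0.19938807] [-2.27867100e+00 -2.15736309e+00 -1.06074748e-03]
```

View pics/w1.png

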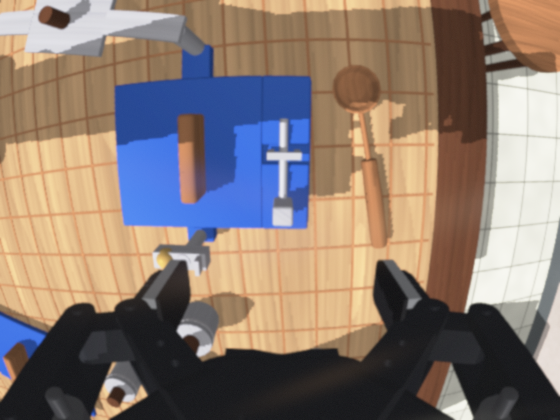

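Wrist view: pin head at (283,215), rod up to (284,120) through the staple (284,156), lid grip (190,158), plate edges straight in the image.

Run:
```python
from h import *
z=np.load("w1.npz"); im,W=z["im"],z["W"]
hsv=cv2.cvtColor(im,cv2.COLOR_RGB2HSV); H,S,V=[hsv[...,i].astype(int) for i in range(3)]
v,u=np.mgrid[0:420,0:560]; box=lambda a,b,c,d:(u>=a)&(u<=c)&(v>=b)&(v<=d)
def rep(t,m):
    P=W[m]; print(t,m.sum(),np.nanmedian(P,0).round(4),np.nanpercentile(P,[3,97],0).round(4).tolist(),cv2.minAreaRect((P[:,:2]*1000).astype(np.float32)))
rep("head",box(265,195,300,228)&(W[...,2]>.095)&(W[...,2]<.11))
rep("rodN",box(275,118,292,145)&(S<80)&(W[...,2]>.070)&(W[...,2]<.085))
rep("rodS",box(275,165,292,198)&(S<80)&(W[...,2]>.070)&(W[...,2]<.085))
rep("staple",box(262,145,305,168)&(S<80)&(W[...,2]>.083)&(W[...,2]<.1))
rep("grip",box(170,105,210,210)&(W[...,2]>.098)&(W[...,2]<.112))
rep("plate",box(100,60,315,240)&(H>100)&(H<130)&(S>120)&(abs(W[...,2]-.068)<.005))
rep("peg",box(30,2,75,32)&(W[...,2]>.118)&(W[...,2]<.132))
o=r.get_obs()["orientation"]
from scipy.spatial.transform import Rotation as R
print(R.from_rotvec(o).as_matrix().round(3))
```

```text
head 419 [ 0.6761 -0.0714  0.1008] [[0.6689, -0.0797, 0.0972], [0.6833, -0.0643, 0.1022]] ((676.0697021484375, -72.20616149902344), (16.279882431030273, 14.846238136291504), 87.00257873535156)
rodN 215 [ 0.6803 -0.0092  0.0735] [[0.6772, -0.0199, 0.0717], [0.6835, 0.0013, 0.0752]] ((680.343017578125, -9.332369804382324), (21.577306747436523, 5.7831807136535645), 86.90691375732422)
rodS 283 [ 0.6774 -0.0509  0.0736] [[0.6737, -0.0644, 0.0715], [0.6808, -0.0373, 0.0754]] ((677.79296875, -50.51496124267578), (28.21572494506836, 11.814095497131348), 86.66458892822266)
staple 281 [ 0.6798 -0.0271  0.088 ] [[0.6671, -0.0304, 0.0865], [0.6922, -0.024, 0.0894]] ((679.6761474609375, -27.393199920654297), (6.326658725738525, 26.72515106201172), 85.65259552001953)
grip 1602 [ 0.6066 -0.022   0.1028] [[0.5988, -0.0551, 0.0993], [0.6133, 0.0094, 0.1043]] ((605.5313720703125, -23.062137603759766), (70.30341339111328, 14.889826774597168), 86.388427734375)
plate 23617 [ 0.6217 -0.0162  0.0671] [[0.5322, -0.0848, 0.0657], [0.6962, 0.0389, 0.0684]] ((613.3031616210938, -23.867202758789062), (134.07485961914062, 175.5111541748047), 86.20439147949219)
peg 266 [0.4945 0.1143 0.1236] [[0.4859, 0.1072, 0.1186], [0.5004, 0.1214, 0.1255]] ((492.5765380859375, 114.65338134765625), (16.024192810058594, 17.2434139251709), 58.42544937133789)
[[ 0.059  0.998 -0.002]
 [ 0.998 -0.059  0.001]
 [ 0.001 -0.002 -1.   ]]
```

Request:
servo_tool(
  turn=[
    [0,0,0],
    [0,0,0],
    [0,0,0],
    [0,0,0],
    [0,0,0],
    [0,0,0],
    [0,0,0],
    [0,0,0],
  ],
  slide=[
    [0,-0.15,-1],
    [0,-0.15,-2],
    [0,-0.15,-3],
    [0,-0.15,-3.6],
    [0,-0.15,-4],
    [0,-0.15,-4],
    [0,-0.15,-4],
    [0,-0.15,-4],
  ],
  hand=[0.6,0.6,0.6,0.6,0.6,0.6,0.2,0],
  squeeze=40,
)

```text
clock: 3.15
tcp_pos: [0.6763, -0.0767, 0.0824]
orientation: [2.287, 2.152, 0.002]
contact_force: [0.6, 0.4, 8.0]
grip_width: 0.0157
gripper_force: 13.3
```

Request:
servo_tool(
  turn=[
    [0,0,0],
    [0,0,0],
    [0,0,0],
    [0,0,0],
  ],
  slide=[
    [0,0,0],
    [0,0,0],
    [0,0,0],
    [0,0,0],
  ],
  hand=[0,0,0,0],
)

```text
clock: 3.65
tcp_pos: [0.6765, -0.0767, 0.0825]
orientation: [2.287, 2.152, 0.002]
contact_force: [-1.0, -0.5, 6.3]
grip_width: 0.015
gripper_force: 40.1
```

Request:
servo_tool(
  turn=[
    [0,0,0],
    [0,0,0],
    [0,0,0],
    [0,0,0],
    [0,0,0],
    [0,0,0],
    [0,0,0],
    [0,0,0],
  ],
  slide=[
    [0,0,0.1],
    [0,-0.4,0.12],
    [-0.05,-0.9,0.12],
    [-0.1,-1.5,0.12],
    [-0.14,-2.2,0.12],
    [-0.18,-2.9,0.12],
    [-0.18,-2.9,0.12],
    [-0.18,-2.9,0.12],
  ],
  hand=[0,0,0,0,0,0,0,0],
)

```text
clock: 4.65
tcp_pos: [0.6703, -0.1629, 0.0849]
orientation: [-2.287, -2.153, -0.001]
contact_force: [0.4, 0.3, -0.5]
grip_width: 0.0149
gripper_force: 39.4
```

Run:
```python
from h import *
im,d,W=cloud("wrist"); cv2.imwrite("pics/w2.png",im[:,:,::-1])
im,d,W=cloud("top");
```

```text
(no output)
```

View pics/w2.png

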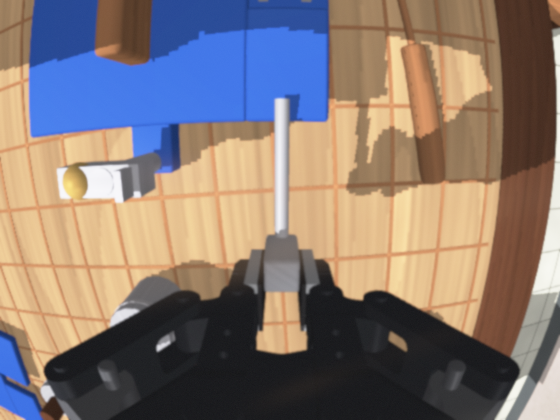

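Request:
servo_tool(
  turn=[
    [0,0,0],
    [0,0,0],
    [0,0,1],
    [0,0,2.5],
    [0,0,4],
    [0,0,5.5],
    [0,0,7],
    [0,0,8.5],
  ],
  slide=[
    [0,0,1.3],
    [0,0,2.6],
    [-0.1,1,4],
    [-0.2,2.5,4],
    [-0.3,4,4],
    [-0.4,5.5,4],
    [-0.5,7,4],
    [-0.6,8.5,4],
  ],
  hand=[0,0,0,0,0,0,0,0],
  squeeze=60,
)

```text
clock: 5.75
tcp_pos: [0.6517, 0.094, 0.2052]
orientation: [1.343, 2.84, 0.001]
contact_force: [0.8, -0.0, -0.5]
grip_width: 0.0146
gripper_force: 63.4
```

Request:
servo_tool(
  turn=[
    [0,0,1.5],
    [0,0,3],
    [0,0,4.5],
    [0,0,6],
    [0,0,7.5],
    [0,0,9],
    [0,0,10.5],
    [0,0,11.7],
  ],
  slide=[
    [-0.1,1.5,0],
    [-0.2,3,0],
    [-0.4,4.5,0],
    [-0.6,5.8,0],
    [-0.9,7.2,0],
    [-0.9,7.2,0],
    [-0.9,7.2,-0.5],
    [-0.9,7.2,-1],
  ],
  hand=[0,0,0,0,0,0,0,0],
)

```text
clock: 6.75
tcp_pos: [0.6246, 0.3086, 0.1748]
orientation: [-0.215, 3.134, 0.001]
contact_force: [-0.5, -0.2, -0.1]
grip_width: 0.0144
gripper_force: 63.4
```

Run:
```python
from h import *
o=r.get_obs(); print(o["clock"],o["tcp_pos"],o["orientation"],o["grip_width"])
im,d,W=cloud("wrist"); cv2.imwrite("pics/w3.png",im[:,:,::-1])
```

```text
6.75 [0.62460321 0.30856013 0.17477184] [-2.14887024e-01  3.13392812e+00  6.31657499e-04] 0.014446734749476093
```

View pics/w3.png

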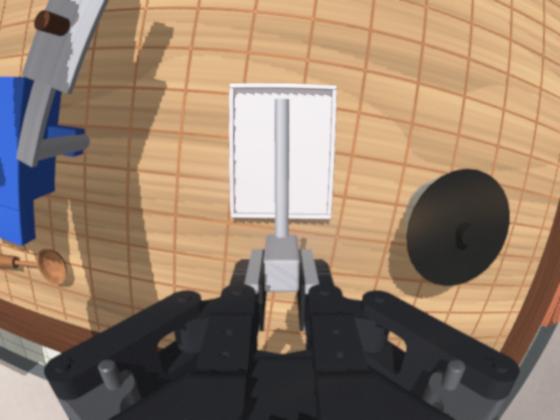

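Request:
servo_tool(
  turn=[
    [0,0,0],
    [0,0,0],
    [0,0,0],
    [0,0,0],
    [0,0,0],
    [0,0,0],
    [0,0,0],
    [0,0,0],
  ],
  slide=[
    [0,0,-1.2],
    [0,0,-2.4],
    [0,0,-3.4],
    [0,0,-4.2],
    [0,0,-4.7],
    [0,0,-5],
    [0,0,-5.1],
    [0,0,-5.1],
  ],
  hand=[0,0,0,0,0,0,0,0],
)

```text
clock: 7.8
tcp_pos: [0.6256, 0.3076, 0.0225]
orientation: [-0.206, 3.134, 0.001]
contact_force: [0.7, -0.7, -1.5]
grip_width: 0.0145
gripper_force: 63.4
```

Request:
servo_tool(
  turn=[
    [0,0,0],
    [0,0,0],
    [0,0,0],
    [0,0,0],
    [0,0,0],
    [0,0,0],
    [0,0,0],
    [0,0,0],
  ],
  slide=[
    [0,0,0],
    [0,0,0],
    [0,0,0],
    [0,0,0],
    [0,0,0.3],
    [0,0,1.5],
    [0,0,3.5],
    [0,0,5.1],
  ],
  hand=[0.2,0.4,0.4,0.4,0.4,0.4,0.4,0.6],
)

```text
clock: 8.8
tcp_pos: [0.6254, 0.3079, 0.178]
orientation: [-0.207, 3.133, 0.002]
contact_force: [0.7, 0.1, -0.4]
grip_width: 0.0503
gripper_force: 0.0
```

Run:
```python
from h import *
o=r.get_obs(); print(o["clock"],o["tcp_pos"],o["orientation"],o["joints"])
im,d,W=cloud("wrist"); np.savez("w4.npz",im=im,W=W)
hsv=cv2.cvtColor(im,cv2.COLOR_RGB2HSV); S=hsv[...,1]
v,u=np.mgrid[0:420,0:560]
m=(v<260)&(u>180)&(u<400)&(W[...,2]>.02)&(W[...,2]<.05); P=W[m]; print("head",m.sum(),np.median(P,0),P.min(0),P.max(0))
m=(v<260)&(u>220)&(u<345)&(abs(W[...,1]-.304)<.045)&(abs(W[...,0]-.586)<.06); P=W[m]; print(np.percentile(P[:,2],[1,50,90,99]))
```

```text
8.8 [0.62537842 0.30787373 0.17799506] [-2.06635255e-01  3.13332037e+00  1.83433245e-03] [-0.01618771  0.70167097 -0.83369416  1.5050959   0.54415035  1.17615031
  0.75930647]
head 326 [0.61879646 0.30673719 0.03669651] [0.61231534 0.29858215 0.02009754] [0.62785688 0.31473869 0.03923181]
[0.00141212 0.00328296 0.00972285 0.18411142]
```

Request:
servo_tool(
  turn=[
    [0,0,-1.5],
    [0,0,-3],
    [0,0,-4.5],
    [0,0,-6],
    [0,0,-7.5],
    [0,0,-9],
    [0,0,-10.5],
    [0,0,-12],
  ],
  slide=[
    [-0.05,-0.8,0],
    [-0.1,-1.6,0],
    [-0.15,-2.4,0],
    [-0.2,-3.2,0],
    [-0.25,-4,0],
    [-0.3,-4.8,0],
    [-0.35,-5.6,0],
    [-0.4,-6.4,0],
  ],
  hand=[0.6,0.6,0.6,0.6,0.6,0.6,0.6,0.6],
)

```text
clock: 9.85
tcp_pos: [0.6131, 0.1148, 0.1754]
orientation: [1.394, 2.815, 0.001]
contact_force: [-0.4, -0.7, -0.2]
grip_width: 0.0511
gripper_force: 0.0
```

Request:
servo_tool(
  turn=[
    [0,0,-1.5],
    [0,0,-3],
    [0,0,-4.5],
    [0,0,-6],
    [0,0,-7.5],
    [0,0,-8.2],
    [0,0,-8.2],
    [0,0,-8.2],
  ],
  slide=[
    [-0.05,-0.8,0],
    [-0.1,-1.6,0],
    [-0.15,-2.4,0],
    [-0.2,-3.2,0],
    [-0.25,-4,0],
    [-0.25,-4.6,0],
    [-0.25,-4.6,0],
    [-0.25,-4.6,0],
  ],
  hand=[0.6,0.6,0.6,0.6,0.6,0.6,0.6,0.6],
)

```text
clock: 10.85
tcp_pos: [0.6058, -0.0213, 0.175]
orientation: [-2.284, -2.156, -0.001]
contact_force: [0.2, -0.4, -0.1]
grip_width: 0.0515
gripper_force: 0.0
```

Request:
servo_tool(
  turn=[
    [0,0,0],
    [0,0,0],
    [0,0,0],
    [0,0,0],
    [0,0,0],
    [0,0,0],
    [0,0,0],
    [0,0,0],
  ],
  slide=[
    [0,-0.05,-1],
    [0,-0.05,-2],
    [0,-0.05,-2.8],
    [0,-0.05,-3.1],
    [0,-0.05,-3.1],
    [0,-0.05,-3.1],
    [0,-0.05,-3.1],
    [0,-0.05,-3.1],
  ],
  hand=[0.6,0.6,0.6,0.6,0.4,0,0,0],
  squeeze=70,
)

```text
clock: 11.85
tcp_pos: [0.6068, -0.0239, 0.0832]
orientation: [2.287, 2.152, 0.003]
contact_force: [-0.7, 0.9, 6.3]
grip_width: 0.0125
gripper_force: 71.6
```

Request:
servo_tool(
  turn=[
    [0,0,0],
    [0,0,0],
    [0,0,0],
    [0,0,0],
    [0,0,0],
    [0,0,0],
    [0,0,0],
    [0,0,0],
  ],
  slide=[
    [0,0,0],
    [0,0,0.3],
    [0,0,0.8],
    [0,0,1.4],
    [0,0,2.2],
    [0,0,3],
    [0,0,4],
    [0,0,4],
  ],
  hand=[0,0,0,0,0,0,0,0],
)

```text
clock: 12.85
tcp_pos: [0.6075, -0.0239, 0.2054]
orientation: [2.285, 2.15, 0.007]
contact_force: [0.4, 0.7, -2.3]
grip_width: 0.0123
gripper_force: 70.6
```

Run:
```python
from h import *
o=r.get_obs(); print(o["clock"],o["tcp_pos"],o["orientation"],o["joints"],o["contact_force"])
im,d,W=cloud("scene","pics/s5.png");
```

```text
12.85 [ 0.60753591 -0.02391143  0.20540653] [2.28484845 2.15013299 0.00679049] [ 0.28633169  0.42915964 -0.45970749  1.72857501  0.21825857  1.02848255
 -0.31027073] [ 0.38943424  0.71142002 -2.3187253 ]
```

View pics/s5.png

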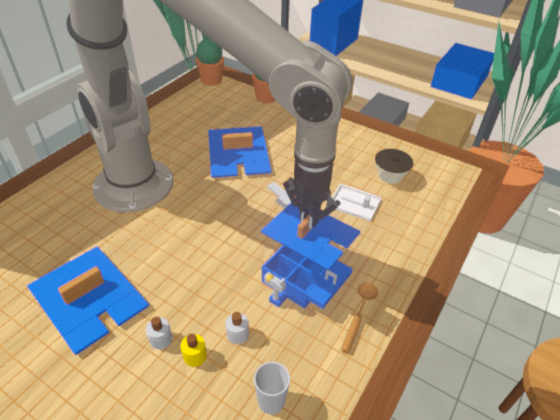

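Request:
servo_tool(
  turn=[
    [0,0,0],
    [0,0,0],
    [0,0,0],
    [0,0,0],
    [0,0,0],
    [0,0,0],
    [0,0,0],
    [0,0,0],
  ],
  slide=[
    [-0.6,-0.3,0],
    [-1.6,-0.9,0],
    [-2.8,-1.6,0],
    [-4,-2.3,0],
    [-5.2,-3.1,0],
    [-6.1,-3.6,0],
    [-6.1,-3.6,0],
    [-6.1,-3.6,-0.5],
  ],
  hand=[0,0,0,0,0,0,0,0],
)

```text
clock: 13.9
tcp_pos: [0.4238, -0.132, 0.1869]
orientation: [2.286, 2.152, 0.002]
contact_force: [0.3, -0.2, -1.9]
grip_width: 0.0125
gripper_force: 70.6
```

Request:
servo_tool(
  turn=[
    [0,0,0],
    [0,0,0],
    [0,0,0],
    [0,0,0],
    [0,0,0],
    [0,0,0],
    [0,0,0],
    [0,0,0],
  ],
  slide=[
    [0,0,-0.6],
    [0,0,-1.4],
    [0,0,-2.2],
    [0,0,-3],
    [0,0,-3.8],
    [0,0,-4.5],
    [0,0,-4.9],
    [0,0,-4.9],
  ],
  hand=[0,0,0,0,0,0,0,0],
)

```text
clock: 14.9
tcp_pos: [0.4224, -0.1313, 0.0388]
orientation: [-2.285, -2.153, 0.001]
contact_force: [-0.0, -0.3, -0.6]
grip_width: 0.0127
gripper_force: 70.5
```

Run:
```python
from h import *
o=r.get_obs(); print(o["clock"],o["tcp_pos"],o["orientation"],o["joints"],o["contact_force"],o["grip_width"])
im,d,W=cloud("scene","pics/s6.png")
hsv=cv2.cvtColor(im,cv2.COLOR_RGB2HSV); H,S,V=[hsv[...,i].astype(int) for i in range(3)]
m=(H>100)&(H<130)&(S>120)&(V>50)&(W[...,0]>.32)&(W[...,0]<.53)&(W[...,1]>-.21)&(W[...,1]<-.04)&(W[...,2]>.005)&(W[...,2]<.06)
P=W[m]; A=np.c_[P[:,:2],np.ones(len(P))]; c=np.linalg.lstsq(A,P[:,2],rcond=None)[0]
print("lid",m.sum(),np.median(P,0),c,P.min(0),P.max(0))
```

```text
14.9 [ 0.42240221 -0.13133979  0.03879429] [-2.28484093e+00 -2.15295258e+00  1.00221551e-03] [ 0.47120313  0.43618543 -0.36646545  2.2208742   0.30107051  0.53230469
 -0.18474005] [-0.04133439 -0.31337944 -0.63036621] 0.012724355404534083
lid 2396 [ 0.45444393 -0.15112942  0.02586938] [0.0086987 0.0279441 0.0264365] [ 0.34011774 -0.20401631  0.00774832] [ 0.52990728 -0.04001307  0.0599879 ]
```

View pics/s6.png

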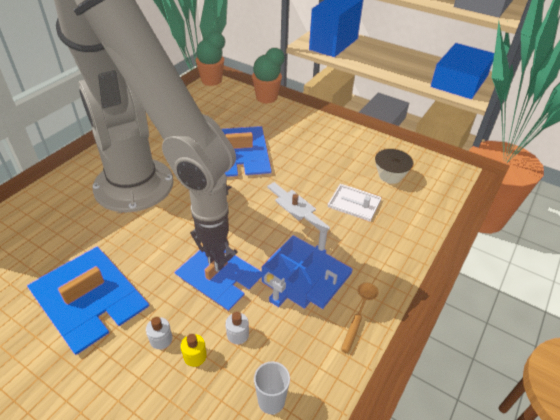

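Request:
servo_tool(
  turn=[
    [0,0,0],
    [0,0,0],
    [0,0,0],
    [0,0,0],
  ],
  slide=[
    [0,0,-0.15],
    [0,0,-0.25],
    [0,0,-0.3],
    [0,0,-0.3],
  ],
  hand=[0,0,0,0],
)

```text
clock: 15.45
tcp_pos: [0.423, -0.1323, 0.031]
orientation: [2.288, 2.153, 0.001]
contact_force: [0.0, -0.2, -3.3]
grip_width: 0.0122
gripper_force: 70.5
```

Request:
servo_tool(
  turn=[
    [0,0,0],
    [0,0,0],
    [0,0,0],
    [0,0,0],
    [0,0,0],
    [0,0,0],
    [0,0,0],
    [0,0,0],
  ],
  slide=[
    [0,0,-0.08],
    [0,0,-0.08],
    [0,0,-0.08],
    [0,0,-0.08],
    [0,0,0],
    [0,0,1.2],
    [0,0,2.8],
    [0,0,4.4],
  ],
  hand=[0,0.2,0.5,0.6,0.6,0.6,0.6,0.6],
)

```text
clock: 16.45
tcp_pos: [0.4224, -0.132, 0.1643]
orientation: [-2.287, -2.153, -0.0]
contact_force: [1.2, -0.3, -0.1]
grip_width: 0.0513
gripper_force: 0.0
```

Request:
servo_tool(
  turn=[
    [0,0,0],
    [0,0,0],
    [0,0,0],
    [0,0,0],
    [0,0,0],
    [0,0,0],
    [0,0,0],
    [0,0,0],
  ],
  slide=[
    [0,0,1.2],
    [0.5,-0.5,1.2],
    [1.5,-1.4,1.2],
    [2.6,-2.2,1.2],
    [3.7,-3,1.2],
    [4.5,-3.9,1.2],
    [4.5,-3.9,1.2],
    [4.5,-3.9,1.2],
  ],
  hand=[0.6,0.6,0.6,0.6,0.6,0.6,0.6,0.6],
)

```text
clock: 17.45
tcp_pos: [0.5571, -0.2485, 0.1986]
orientation: [-2.286, -2.153, 0.0]
contact_force: [-0.5, -0.0, 0.5]
grip_width: 0.0506
gripper_force: 0.0
```

```bash
cat > look.py <<'E'
from h import *
import sys
o=r.get_obs(); print(o["clock"],o["tcp_pos"],o["orientation"],o["joints"].round(2))
im,d,W=cloud("wrist",sys.argv[1]); np.savez("last.npz",im=im,W=W)
hsv=cv2.cvtColor(im,cv2.COLOR_RGB2HSV); H,S,V=[hsv[...,i].astype(int) for i in range(3)]
m=(abs(W[...,2]-.078)<.006)&(V<150)&((H<15)|(H>170))&(S>70)
n,l,st,ce=cv2.connectedComponentsWithStats(m.astype(np.uint8))
for i in range(1,n):
    if st[i,4]>40: P=W[l==i]; print("knob",st[i].tolist(),((P.min(0)+P.max(0))/2).round(4),np.ptp(P,0).round(3))
b=(H>100)&(H<130)&(S>120)&(V>50)&(W[...,0]>.32)&(W[...,0]<.54)&(W[...,1]>-.22)&(W[...,1]<-.04)&(W[...,2]<.04)
if b.sum()>200: P=W[b]; print("lid z",np.percentile(P[:,2],[5,50,95]).round(4),cv2.minAreaRect((P[:,:2]*1000).astype(np.float32)))
E
python3 look.py pics/w7.png
```

```text
17.45 [ 0.55712514 -0.24846523  0.19856645] [-2.28647669e+00 -2.15259294e+00  2.54903076e-04] [ 0.62  0.43 -0.39  1.73  0.19  1.02  0.1 ]
knob [275, 172, 24, 24, 461] [ 0.5616 -0.233   0.076 ] [0.019 0.02  0.007]
knob [234, 275, 20, 21, 334] [ 0.5166 -0.3265  0.0756] [0.018 0.02  0.007]
knob [149, 286, 20, 16, 247] [ 0.4284 -0.3351  0.0755] [0.021 0.016 0.007]
lid z [0.0116 0.013  0.0143] ((440.4622802734375, -120.81185913085938), (156.35826110839844, 194.05343627929688), 86.48210906982422)
```

View pics/w7.png

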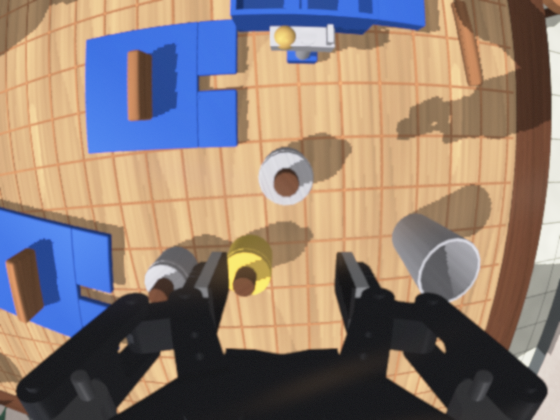

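Request:
servo_tool(
  turn=[
    [0,0,0],
    [0,0,0],
    [0,0,0],
    [0,0,0],
    [0,0,0],
    [0,0,0],
    [0,0,0],
    [0,0,0],
  ],
  slide=[
    [0.13,0.5,-1],
    [0.13,0.5,-2.2],
    [0.13,0.5,-3.4],
    [0.13,0.5,-4.2],
    [0.13,0.5,-4.5],
    [0.13,0.5,-4.5],
    [0.13,0.5,-4.5],
    [0.13,0.5,-4.5],
  ],
  hand=[0.6,0.6,0.6,0.6,0.6,0.3,0,0],
)

```text
clock: 18.5
tcp_pos: [0.5624, -0.2343, 0.0654]
orientation: [2.286, 2.152, 0.001]
contact_force: [-2.4, 0.7, 6.0]
grip_width: 0.0189
gripper_force: 68.6
```

Request:
servo_tool(
  turn=[
    [0,0,0],
    [0,0,0],
    [0,0,0],
    [0,0,0],
    [0,0,0],
    [0,0,0],
    [0,0,0],
    [0,0,0],
  ],
  slide=[
    [0,0,0],
    [0,0,0],
    [0,0,0.3],
    [0,0,1.2],
    [0,0,2.5],
    [0,0,3.6],
    [0,0,4.6],
    [0,0,4.6],
  ],
  hand=[0,0,0,0,0,0,0,0],
)

```text
clock: 19.5
tcp_pos: [0.5632, -0.2346, 0.2048]
orientation: [2.284, 2.15, 0.004]
contact_force: [0.2, 0.6, -2.6]
grip_width: 0.019
gripper_force: 68.6
```

Request:
servo_tool(
  turn=[
    [0,0,0],
    [0,0,0],
    [0,0,0],
    [0,0,0],
    [0,0,0],
    [0,0,0],
    [0,0,0],
    [0,0,0],
  ],
  slide=[
    [0.2,0.5,0],
    [0.5,1.6,0],
    [0.8,2.7,0],
    [1.2,3.8,0],
    [1.5,4.9,0],
    [1.9,6,0],
    [1.9,6,0],
    [1.9,6,0],
  ],
  hand=[0,0,0,0,0,0,0,0],
)

```text
clock: 20.5
tcp_pos: [0.6178, -0.0537, 0.2004]
orientation: [-2.285, -2.153, 0.003]
contact_force: [0.2, 0.5, -1.6]
grip_width: 0.0188
gripper_force: 68.7
```

```bash
python3 look.py pics/w8.png
python3 - <<'E'
from h import *
z=np.load("last.npz"); im,W=z["im"],z["W"]
hsv=cv2.cvtColor(im,cv2.COLOR_RGB2HSV); H,S,V=[hsv[...,i].astype(int) for i in range(3)]
b=(H>100)&(H<130)&(S>120)&(W[...,2]>.052)&(W[...,2]<.066)&(W[...,0]>.51)&(W[...,0]<.72)&(abs(W[...,1]+.02)<.085)
P=W[b]; print(b.sum(),np.median(P[:,2]),cv2.minAreaRect((P[:,:2]*1000).astype(np.float32)))
th=np.radians(-3.6); Rm=np.array([[np.cos(th),-np.sin(th)],[np.sin(th),np.cos(th)]])
Q=(P[:,:2]-[.591,-.022])@Rm*1000
# divider along y (x~0): points with |y| 15..45 ; along x
for nm,a,c in(("x-div",0,1),("y-div",1,0)):
    s=(abs(Q[:,a])<12)&(abs(Q[:,c])>10)&(abs(Q[:,c])<52); print(nm,s.sum(),np.percentile(Q[s,a],[5,50,95]) if s.sum() else '')
for nm,a,sg in(("-x wall",0,-1),("+y wall",1,1),("-y wall",1,-1)):
    s=(abs(sg*Q[:,a]-62.5)<9)&(abs(Q[:,1-a])<58); print(nm,s.sum(),np.percentile(Q[s,a],[5,50,95]) if s.sum() else '')
E
```

```text
20.5 [ 0.61779459 -0.05367201  0.20041708] [-2.28539694 -2.15296639  0.00292056] [ 0.32  0.46 -0.44  1.7   0.22  1.04 -0.26]
lid z [0.0112 0.0131 0.0145] ((441.04656982421875, -123.14064025878906), (215.2064208984375, 144.3400421142578), 6.623376369476318)
9290 0.059085193150313346 ((613.6444702148438, -22.914840698242188), (129.36349487304688, 176.56472778320312), 86.34953308105469)
x-div 23 [-2.89769231  0.64238524  1.97848189]
y-div 24 [-0.73574519  1.17356154  2.47790142]
-x wall 783 [-64.2732976  -61.51026252 -59.8945639 ]
+y wall 735 [60.13205866 62.35852905 64.43493417]
-y wall 325 [-63.55504361 -60.3743982  -59.16103864]
```

View pics/w8.png

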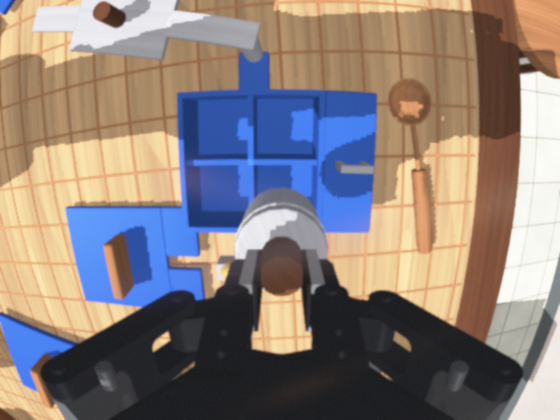

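Request:
servo_tool(
  turn=[
    [0,0,0],
    [0,0,0],
    [0,0,0],
    [0,0,0],
    [0,0,0],
    [0,0,0],
    [0,0,0],
    [0,0,0],
  ],
  slide=[
    [0.09,-0.06,-0.6],
    [0.09,-0.06,-1.3],
    [0.09,-0.06,-1.9],
    [0.09,-0.06,-2],
    [0.09,-0.06,-2.3],
    [0.09,-0.06,-2.6],
    [0.09,-0.06,-2.9],
    [0.09,-0.06,-2.9],
  ],
  hand=[0,0,0,0,0,0,0,0],
)

```text
clock: 21.55
tcp_pos: [0.6207, -0.056, 0.1141]
orientation: [-2.287, -2.152, 0.002]
contact_force: [-0.6, -0.5, -1.9]
grip_width: 0.0188
gripper_force: 68.7
```

```bash
python3 look.py pics/w9.png
python3 - <<'E'
from h import *
print(r.get_obs()["contact_force"])
z=np.load("last.npz"); im,W=z["im"],z["W"]
hsv=cv2.cvtColor(im,cv2.COLOR_RGB2HSV); H,S,V=[hsv[...,i].astype(int) for i in range(3)]
v,u=np.mgrid[0:420,0:560]
m=(S<60)&(W[...,2]>.085)&(W[...,2]<.103)&(np.hypot(W[...,0]-.62,W[...,1]+.055)<.04)&(v<290)
P=W[m]; 
if m.sum()>20:
    # circle fit on front rim arc
    top=P; print(m.sum(),np.percentile(P,[2,98],0))
    cs=(m.astype(np.uint8)); 
    q=[]
    for c in np.unique(u[m]):
        col=np.where(m[:,c])[0]; q.append(W[col[0],c])
    q=np.array(q); A=np.c_[2*q[:,:2],np.ones(len(q))]; s=np.linalg.lstsq(A,(q[:,:2]**2).sum(1),rcond=None)[0]; print("circ",s[:2],np.sqrt(s[2]+s[0]**2+s[1]**2))
E
```

```text
21.55 [ 0.62074182 -0.05600267  0.11406071] [-2.28689847e+00 -2.15248447e+00  1.63141363e-03] [ 0.3   0.56 -0.42  1.76  0.28  0.89 -0.3 ]
lid z [0.0051 0.0131 0.0221] ((440.8512268066406, -115.61280822753906), (163.3157196044922, 193.01304626464844), 86.32743835449219)
[-0.3756862   0.22011475 -1.5366823 ]
3447 [[ 0.59745608 -0.05636636  0.08977203]
 [ 0.64260007 -0.03034562  0.10120693]]
circ [ 0.61989555 -0.05490357] 0.025262875796241552
```

View pics/w9.png

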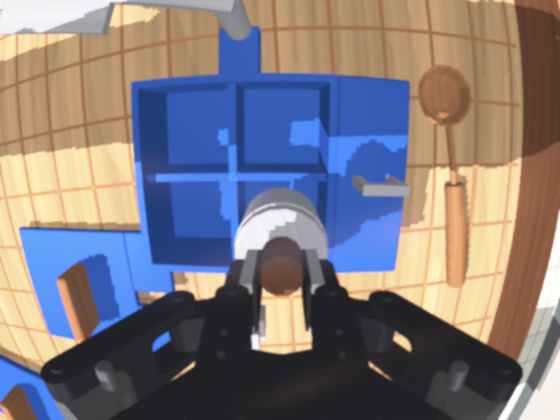

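Request:
servo_tool(
  turn=[
    [0,0,0],
    [0,0,0],
    [0,0,0],
    [0,0,0],
    [0,0,0],
    [0,0,0],
    [0,0,0],
    [0,0,0],
  ],
  slide=[
    [0,0,-0.3],
    [0,0,-0.6],
    [0,0,-0.9],
    [0,0,-1.15],
    [0,0,-1.3],
    [0,0,-1.4],
    [0,0,-1.4],
    [0,0,-1.4],
  ],
  hand=[0,0,0,0,0,0,0,0],
)

```text
clock: 22.6
tcp_pos: [0.6215, -0.056, 0.0732]
orientation: [2.287, 2.153, 0.001]
contact_force: [-0.3, -0.1, -1.4]
grip_width: 0.0188
gripper_force: 68.7
```

Request:
servo_tool(
  turn=[
    [0,0,0],
    [0,0,0],
    [0,0,0],
    [0,0,0],
    [0,0,0],
    [0,0,0],
    [0,0,0],
    [0,0,0],
  ],
  slide=[
    [0,0,-0.05],
    [0,0,-0.05],
    [0,0,-0.05],
    [0,0,0.1],
    [0,0,1],
    [0,0,2.5],
    [0,0,4],
    [0,0,5],
  ],
  hand=[0.2,0.5,0.5,0.5,0.5,0.5,0.6,0.6],
)

```text
clock: 23.6
tcp_pos: [0.6221, -0.0558, 0.2259]
orientation: [2.286, 2.152, 0.003]
contact_force: [0.1, 0.4, -0.9]
grip_width: 0.051
gripper_force: 0.0
```

Request:
servo_tool(
  turn=[
    [0,0,0],
    [0,0,0],
    [0,0,0],
    [0,0,0],
    [0,0,0],
    [0,0,0],
    [0,0,0],
    [0,0,0],
  ],
  slide=[
    [-0.9,-1.3,0],
    [-1.8,-2.6,0],
    [-2.7,-3.9,0],
    [-3.6,-5.2,0],
    [-4.6,-6.6,0],
    [-5.5,-8,0],
    [-6.4,-9.6,-0.6],
    [-6.4,-9.6,-0.6],
  ],
  hand=[0.6,0.6,0.6,0.6,0.6,0.6,0.6,0.6],
)

```text
clock: 24.6
tcp_pos: [0.4252, -0.3483, 0.2039]
orientation: [-2.296, -2.142, 0.004]
contact_force: [0.3, 1.2, 0.7]
grip_width: 0.0515
gripper_force: 0.0
```

```bash
python3 look.py pics/w10.png
```

```text
24.6 [ 0.42519352 -0.34827923  0.20391355] [-2.29564749 -2.14215216  0.00431047] [ 0.85  0.32 -0.34  1.87  0.13  0.97  0.38]
knob [373, 159, 23, 22, 399] [ 0.5152 -0.3268  0.0759] [0.02  0.019 0.007]
knob [273, 176, 23, 24, 440] [ 0.4273 -0.3377  0.076 ] [0.019 0.02  0.007]
lid z [0.0116 0.013  0.0143] ((427.5370178222656, -173.95645141601562), (53.428184509277344, 175.52053833007812), 85.2288818359375)
```

Request:
servo_tool(
  turn=[
    [0,0,0],
    [0,0,0],
    [0,0,0],
    [0,0,0],
    [0,0,0],
    [0,0,0],
    [0,0,0],
    [0,0,0],
  ],
  slide=[
    [0.07,0.36,-1],
    [0.07,0.36,-2.2],
    [0.07,0.36,-3.4],
    [0.07,0.36,-4.3],
    [0.07,0.36,-4.6],
    [0.07,0.36,-4.6],
    [0.07,0.36,-4.6],
    [0.07,0.36,-4.6],
  ],
  hand=[0.6,0.6,0.6,0.6,0.6,0.3,0,0],
)

```text
clock: 25.65
tcp_pos: [0.4322, -0.3336, 0.0682]
orientation: [2.286, 2.151, 0.001]
contact_force: [-1.2, 1.0, 4.4]
grip_width: 0.0186
gripper_force: 68.3
```

Request:
servo_tool(
  turn=[
    [0,0,0],
    [0,0,0],
    [0,0,0],
    [0,0,0],
    [0,0,0],
    [0,0,0],
    [0,0,0],
    [0,0,0],
  ],
  slide=[
    [0,0,0],
    [0,0,0],
    [0,0,0.3],
    [0,0,1.2],
    [0,0,2.5],
    [0,0,3.6],
    [0,0,4.6],
    [0,0,4.6],
  ],
  hand=[0,0,0,0,0,0,0,0],
)

```text
clock: 26.65
tcp_pos: [0.4327, -0.334, 0.2075]
orientation: [2.284, 2.149, 0.001]
contact_force: [-0.0, 0.7, -2.0]
grip_width: 0.0186
gripper_force: 68.5
```

Request:
servo_tool(
  turn=[
    [0,0,0],
    [0,0,0],
    [0,0,0],
    [0,0,0],
    [0,0,0],
    [0,0,0],
    [0,0,0],
    [0,0,0],
  ],
  slide=[
    [0.4,1,0],
    [1,2.4,0],
    [1.7,3.9,0],
    [2.4,5.4,0],
    [3.1,6.9,0],
    [3.7,8.3,0],
    [4.2,9.55,0],
    [4.2,9.55,0],
  ],
  hand=[0,0,0,0,0,0,0,0],
)

```text
clock: 27.65
tcp_pos: [0.5576, -0.0421, 0.2037]
orientation: [-2.279, -2.159, -0.002]
contact_force: [-0.6, -0.6, -2.1]
grip_width: 0.0185
gripper_force: 68.5
```

Request:
servo_tool(
  turn=[
    [0,0,0],
    [0,0,0],
    [0,0,0],
    [0,0,0],
    [0,0,0],
  ],
  slide=[
    [0,0,-0.5],
    [0,0,-1.2],
    [0,0,-1.8],
    [0,0,-1.8],
    [0,0,-1.8],
  ],
  hand=[0,0,0,0,0],
)

```text
clock: 28.28
tcp_pos: [0.5576, -0.047, 0.1511]
orientation: [2.288, 2.152, 0.0]
contact_force: [0.7, 0.5, -1.5]
grip_width: 0.0186
gripper_force: 68.6
```

```bash
python3 look.py pics/w11.png
python3 - <<'E'
from h import *
o=r.get_obs(); p=o["tcp_pos"]; print(o["contact_force"])
z=np.load("last.npz"); im,W=z["im"],z["W"]
hsv=cv2.cvtColor(im,cv2.COLOR_RGB2HSV); H,S,V=[hsv[...,i].astype(int) for i in range(3)]
v,u=np.mgrid[0:420,0:560]; zt=p[2]-.0165
m=(S<60)&(abs(W[...,2]-zt)<.012)&(np.hypot(W[...,0]-p[0],W[...,1]-p[1])<.04)&(v<290)
q=np.array([W[np.where(m[:,c])[0][0],c] for c in np.unique(u[m])]); A=np.c_[2*q[:,:2],np.ones(len(q))]; s=np.linalg.lstsq(A,(q[:,:2]**2).sum(1),rcond=None)[0]; print("circ",m.sum(),s[:2],np.sqrt(s[2]+s[0]**2+s[1]**2),np.median(q[:,2]))
E
```

```text
28.275 [ 0.55763562 -0.04703058  0.15109683] [2.28821188e+00 2.15226458e+00 4.58345225e-04] [ 0.34  0.42 -0.47  1.89  0.24  0.89 -0.3 ]
knob [366, 214, 17, 18, 133] [ 0.6221 -0.0517  0.0822] [0.012 0.013 0.003]
lid z [0.0119 0.0131 0.0142] ((441.11981201171875, -122.10623931884766), (214.44439697265625, 142.4724578857422), 6.322993755340576)
[ 0.1638659  -0.10500627 -2.16162623]
circ 3098 [ 0.55495285 -0.05178396] 0.02504887615137061 0.1247084163099579
```

View pics/w11.png

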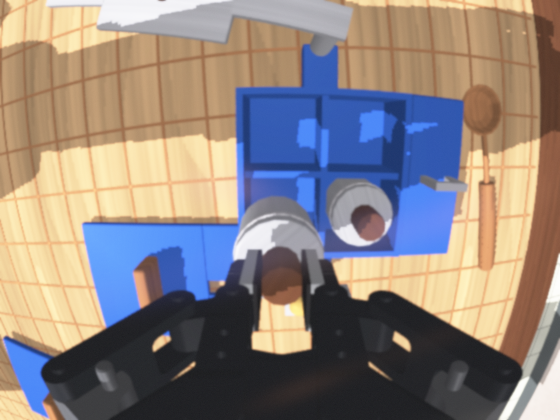

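Request:
servo_tool(
  turn=[
    [0,0,0],
    [0,0,0],
    [0,0,0],
    [0,0,0],
    [0,0,0],
    [0,0,0],
    [0,0,0],
    [0,0,0],
  ],
  slide=[
    [0.08,0.02,0],
    [0.08,0.02,-0.3],
    [0.08,0.02,-0.6],
    [0.08,0.02,-0.9],
    [0.08,0.02,-1.1],
    [0.08,0.02,-1.3],
    [0.08,0.02,-1.4],
    [0.08,0.02,-1.4],
  ],
  hand=[0,0,0,0,0,0,0,0],
)

```text
clock: 29.32
tcp_pos: [0.5598, -0.0461, 0.1088]
orientation: [-2.288, -2.153, 0.0]
contact_force: [-0.1, 0.2, -2.0]
grip_width: 0.0185
gripper_force: 68.6
```

Request:
servo_tool(
  turn=[
    [0,0,0],
    [0,0,0],
    [0,0,0],
    [0,0,0],
    [0,0,0],
    [0,0,0],
  ],
  slide=[
    [0,0,-0.3],
    [0,0,-0.6],
    [0,0,-0.85],
    [0,0,-1],
    [0,0,-1.1],
    [0,0,-1.1],
  ],
  hand=[0,0,0,0,0,0],
)

```text
clock: 30.08
tcp_pos: [0.5598, -0.0461, 0.0758]
orientation: [-2.288, -2.153, 0.0]
contact_force: [-1.1, -0.0, -1.7]
grip_width: 0.0185
gripper_force: 68.6
```

Request:
servo_tool(
  turn=[
    [0,0,0],
    [0,0,0],
    [0,0,0],
    [0,0,0],
    [0,0,0],
    [0,0,0],
    [0,0,0],
    [0,0,0],
  ],
  slide=[
    [0,0,-0.05],
    [0,0,-0.05],
    [0,0,-0.05],
    [0,0,0.1],
    [0,0,1],
    [0,0,2.5],
    [0,0,4],
    [0,-1,4.5],
  ],
  hand=[0.2,0.4,0.4,0.4,0.4,0.4,0.4,0.4],
)

```text
clock: 31.08
tcp_pos: [0.5618, -0.0734, 0.2149]
orientation: [2.28, 2.156, 0.008]
contact_force: [0.8, 0.0, 0.2]
grip_width: 0.0342
gripper_force: 0.0
```

```bash
python3 look.py pics/w12.png
python3 - <<'E'
from h import *
z=np.load("last.npz"); im,W=z["im"],z["W"]
hsv=cv2.cvtColor(im,cv2.COLOR_RGB2HSV); H,S,V=[hsv[...,i].astype(int) for i in range(3)]
m=(W[...,2]>.118)&(W[...,2]<.132)&(np.hypot(W[...,0]-.493,W[...,1]-.1145)<.02); P=W[m]; print("peg",m.sum(),(P.min(0)+P.max(0))/2,np.ptp(P,0))
for c in((.6205,-.0545),(.5586,-.0505)):
    m=(S<70)&(V>90)&(W[...,2]>.045)&(W[...,2]<.075)&(np.hypot(W[...,0]-c[0],W[...,1]-c[1])<.03); print("pottop",m.sum(),np.percentile(W[m][:,2],[10,50,90]))
E
```

```text
31.075 [ 0.56178696 -0.07341625  0.21489468] [2.27977059 2.15624031 0.00774946] [ 0.41  0.35 -0.48  1.82  0.19  1.01 -0.21]
knob [262, 161, 22, 24, 368] [ 0.5559 -0.0504  0.0783] [0.018 0.019 0.011]
knob [333, 162, 25, 24, 430] [ 0.6194 -0.0543  0.078 ] [0.02  0.02  0.012]
lid z [0.0119 0.0131 0.0143] ((434.46807861328125, -116.09909057617188), (162.0421905517578, 180.7998046875), 86.87063598632812)Traceback (most recent call last):
  File "<stdin>", line 4, in <module>
    return umr_minimum(a, axis, None, out, keepdims, initial, where)
ValueError: zero-size array to reduction operation minimum which has no identity
```

View pics/w12.png

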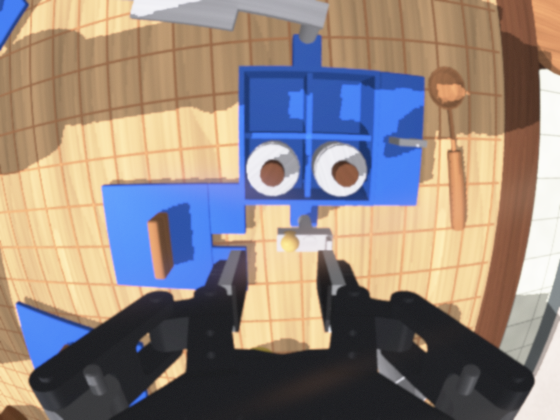

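Request:
servo_tool(
  turn=[
    [0,0,-1.5],
    [0,0,-3],
    [0,0,-4.5],
    [0,0,-6],
    [0,0,-7.5],
    [0,0,-9],
    [0,0,-10.5],
    [0,0,-12],
  ],
  slide=[
    [-0.3,0.8,0],
    [-0.6,1.6,0],
    [-0.9,2.4,0],
    [-1.2,3.2,0],
    [-1.5,4,0],
    [-1.8,4.8,0],
    [-2.1,5.6,0],
    [-2.3,6.3,0],
  ],
  hand=[0.6,0.6,0.6,0.6,0.6,0.6,0.6,0.6],
)

```text
clock: 32.12
tcp_pos: [0.4902, 0.1138, 0.211]
orientation: [3.059, 0.715, 0.0]
contact_force: [-0.4, -0.2, 0.1]
grip_width: 0.0511
gripper_force: 0.0
```

Request:
servo_tool(
  turn=[
    [0,0,-1.5],
    [0,0,-3],
    [0,0,-4.5],
    [0,0,-6],
    [0,0,-7.5],
    [0,0,-8.6],
    [0,0,-8.6],
    [0,0,-8.6],
  ],
  slide=[
    [0,0,0],
    [0,0,0],
    [0,0,0],
    [0,0,0],
    [0,0,0],
    [0,0,0],
    [0,0,0],
    [0,0,0],
  ],
  hand=[0.6,0.6,0.6,0.6,0.6,0.6,0.6,0.6],
)

```text
clock: 33.12
tcp_pos: [0.4908, 0.1129, 0.2109]
orientation: [3.11, -0.447, 0.0]
contact_force: [0.6, 0.0, 0.4]
grip_width: 0.0512
gripper_force: 0.0
```

```bash
python3 look.py pics/w13.png
python3 - <<'E'
from h import *
z=np.load("last.npz"); im,W=z["im"],z["W"]
hsv=cv2.cvtColor(im,cv2.COLOR_RGB2HSV); H,S,V=[hsv[...,i].astype(int) for i in range(3)]
m=(W[...,2]>.116)&(W[...,2]<.134)&(np.hypot(W[...,0]-.493,W[...,1]-.1145)<.03); P=W[m]; print("peg",m.sum())
if m.sum(): print((P.min(0)+P.max(0))/2,np.ptp(P,0))
im,d,T=cloud("top")
m=(T[...,2]>.112)&(T[...,2]<.135)&(np.hypot(T[...,0]-.493,T[...,1]-.1145)<.02); print("top peg",m.sum(),T[m].mean(0) if m.any() else '')
E
```

```text
33.125 [0.49075459 0.11293073 0.21094062] [ 3.10954333e+00 -4.47251324e-01  7.68956476e-05] [-0.1   0.24 -0.29  1.96  0.08  0.95 -2.29]
knob [408, 4, 25, 24, 424] [ 0.6194 -0.0547  0.078 ] [0.02  0.022 0.012]
knob [424, 73, 25, 22, 422] [ 0.555  -0.0505  0.078 ] [0.019 0.021 0.012]
lid z [0.0119 0.0132 0.0145] ((437.9459228515625, -116.1500244140625), (163.6457977294922, 187.68165588378906), 86.24021911621094)
peg 405
[0.49265137 0.11491878 0.12095596] [0.01613955 0.01569652 0.0094802 ]
top peg 0
```

Request:
servo_tool(
  turn=[
    [0,0,0],
    [0,0,0],
    [0,0,0],
    [0,0,0],
    [0,0,0],
    [0,0,0],
    [0,0,0],
    [0,0,0],
  ],
  slide=[
    [0.06,0.07,-1],
    [0.06,0.07,-2],
    [0.06,0.07,-3],
    [0.06,0.07,-3.5],
    [0.06,0.07,-3.5],
    [0.06,0.07,-3.5],
    [0.06,0.07,-3.5],
    [0.06,0.07,-3.5],
  ],
  hand=[0.6,0.6,0.6,0.6,0.5,0.2,0,0],
  squeeze=40,
)

```text
clock: 34.22
tcp_pos: [0.4935, 0.1153, 0.1071]
orientation: [-3.108, 0.45, -0.003]
contact_force: [-0.8, -0.7, 6.7]
grip_width: 0.0142
gripper_force: 39.0
```

Run:
```python
from h import *
o=r.get_obs(); print(o["tcp_pos"],o["orientation"],o["contact_force"],o["grip_width"])
h=np.array([.5981,.0833]); a0=np.radians(163.5)
p0=h+.11*np.array([np.cos(a0),np.sin(a0)]); 
for k in range(0,21):
    a=a0+np.radians(5.15*k); p=h+.11*np.array([np.cos(a),np.sin(a)])
    print(k,((p-p0)/.03).round(2),round(1.03*k,2),end=' | ')
```

```text
[0.49350028 0.11532148 0.10707798] [-3.10828803  0.45009155 -0.00332093] [-0.80199608 -0.68966938  6.74219847] 0.014197629656646412
0 [0. 0.] 0.0 | 1 [-0.08 -0.32] 1.03 | 2 [-0.13 -0.65] 2.06 | 3 [-0.15 -0.97] 3.09 | 4 [-0.14 -1.3 ] 4.12 | 5 [-0.1  -1.63] 5.15 | 6 [-0.04 -1.95] 6.18 | 7 [ 0.06 -2.27] 7.21 | 8 [ 0.18 -2.57] 8.24 | 9 [ 0.34 -2.87] 9.27 | 10 [ 0.51 -3.14] 10.3 | 11 [ 0.71 -3.41] 11.33 | 12 [ 0.94 -3.65] 12.36 | 13 [ 1.18 -3.87] 13.39 | 14 [ 1.44 -4.07] 14.42 | 15 [ 1.72 -4.24] 15.45 | 16 [ 2.02 -4.39] 16.48 | 17 [ 2.32 -4.51] 17.51 | 18 [ 2.64 -4.6 ] 18.54 | 19 [ 2.96 -4.67] 19.57 | 20 [ 3.29 -4.7 ] 20.6 |
```

Request:
servo_tool(
  turn=[
    [0,0,1],
    [0,0,2.1],
    [0,0,3.1],
    [0,0,4.1],
    [0,0,5.1],
    [0,0,6.2],
    [0,0,7.2],
    [0,0,8.2],
  ],
  slide=[
    [-0.08,-0.32,0],
    [-0.13,-0.65,0],
    [-0.15,-0.97,0],
    [-0.14,-1.3,0],
    [-0.1,-1.63,0],
    [-0.04,-1.95,0],
    [0.06,-2.27,0],
    [0.18,-2.57,0],
  ],
  hand=[0,0,0,0,0,0,0,0],
)

```text
clock: 35.22
tcp_pos: [0.4987, 0.0379, 0.107]
orientation: [3.069, 0.672, 0.003]
contact_force: [-1.5, 0.9, 6.1]
grip_width: 0.0141
gripper_force: 39.4
```

Request:
servo_tool(
  turn=[
    [0,0,1],
    [0,0,2.1],
    [0,0,3.1],
    [0,0,4.1],
    [0,0,5.1],
    [0,0,6.2],
    [0,0,7.2],
    [0,0,8.2],
  ],
  slide=[
    [0.16,-0.3,0],
    [0.33,-0.57,0],
    [0.53,-0.84,0],
    [0.76,-1.08,0],
    [1,-1.3,0],
    [1.26,-1.5,0],
    [1.54,-1.67,0],
    [1.84,-1.82,0],
  ],
  hand=[0,0,0,0,0,0,0,0],
)

```text
clock: 36.22
tcp_pos: [0.5541, -0.0166, 0.1071]
orientation: [2.638, 1.704, 0.002]
contact_force: [-2.4, 2.2, 6.8]
grip_width: 0.0143
gripper_force: 39.4
```

Request:
servo_tool(
  turn=[
    [0,0,1],
    [0,0,2.1],
    [0,0,3.1],
    [0,0,4.2],
    [0,0,4.2],
    [0,0,4.2],
    [0,0,4.2],
    [0,0,4.2],
  ],
  slide=[
    [0.3,-0.12,0],
    [0.62,-0.21,0],
    [0.94,-0.28,0],
    [1.27,-0.31,0],
    [1.4,-0.31,0],
    [1.5,-0.31,0],
    [1.5,-0.31,0],
    [1.5,-0.31,0],
  ],
  hand=[0,0,0,0,0,0,0,0],
  squeeze=60,
)

```text
clock: 37.22
tcp_pos: [0.5916, -0.0257, 0.1067]
orientation: [-2.282, -2.149, 0.019]
contact_force: [-25.7, 1.1, 28.6]
grip_width: 0.0137
gripper_force: 61.4
```

Request:
servo_tool(
  turn=[
    [0,0,0],
    [0,0,0],
    [0,0,0],
    [0,0,0],
    [0,0,0],
    [0,0,0],
    [0,0,0],
    [0,0,0],
  ],
  slide=[
    [-0.1,0,0],
    [-0.1,0,0],
    [-0.1,0,0],
    [-0.1,0,0],
    [-0.1,0,0.3],
    [-0.1,0,1.2],
    [-0.1,0,2.7],
    [-0.1,0,4],
  ],
  hand=[0,0.2,0.5,0.5,0.5,0.5,0.5,0.5],
)

```text
clock: 38.22
tcp_pos: [0.5956, -0.0258, 0.2281]
orientation: [2.287, 2.153, 0.002]
contact_force: [1.0, -0.8, 0.2]
grip_width: 0.0425
gripper_force: 0.0
```

Request:
servo_tool(
  turn=[
    [0,0,0],
    [0,0,0],
    [0,0,0],
    [0,0,0],
    [0,0,0],
  ],
  slide=[
    [-0.5,-0.8,0],
    [-1.5,-2.2,0],
    [-2.5,-3.5,0],
    [-3,-4,0],
    [-3,-4,0],
  ],
  hand=[0.5,0.5,0.5,0.5,0.5],
)

```text
clock: 38.85
tcp_pos: [0.5045, -0.1477, 0.2265]
orientation: [2.291, 2.149, -0.001]
contact_force: [0.1, -0.2, -0.3]
grip_width: 0.0432
gripper_force: 0.0
```

```bash
python3 look.py pics/w14.png
python3 - <<'E'
from h import *
z=np.load("last.npz"); im,W=z["im"],z["W"]
m=(W[...,2]>.116)&(W[...,2]<.134)&(np.hypot(W[...,0]-.591,W[...,1]+.026)<.03); P=W[m]; print("peg",m.sum(),(P.min(0)+P.max(0))/2,np.ptp(P,0))
h=np.array([.5981,.0833]); c=((P.min(0)+P.max(0))/2)[:2]-h; print("deg off shut",266.4-np.degrees(np.arctan2(c[1],c[0]))%360,np.hypot(*c))
m=(abs(W[...,2]-.097)<.006)&(W[...,0]>.54)&(W[...,0]<.65)&(W[...,1]<.09)&(W[...,1]>-.15); print(cv2.minAreaRect((W[m][:,:2]*1000).astype(np.float32)))
im,d,T=cloud("top","pics/t14.png"); np.savez("t14.npz",im=im,W=T)
m=(T[...,2]>.02)&(T[...,2]<.06)&(np.hypot(T[...,0]-.62,T[...,1]-.306)<.04);print("pin head",T[m].mean(0) if m.any() else '')
E
```

```text
38.85 [ 0.50454585 -0.14766744  0.22645845] [ 2.29060102e+00  2.14857716e+00 -8.84471481e-04] [ 0.73  0.31 -0.68  1.88  0.23  1.03 -0.1 ]
knob [320, 75, 18, 23, 335] [ 0.5519 -0.0519  0.0781] [0.015 0.02  0.012]
knob [408, 84, 5, 15, 56] [ 0.6271 -0.0565  0.082 ] [0.005 0.013 0.004]
knob [294, 338, 17, 14, 179] [ 0.5163 -0.3247  0.0754] [0.018 0.018 0.007]
knob [0, 406, 18, 14, 85] [-0.134  -0.5953  0.078 ] [0.043 0.031 0.012]
lid z [0.0118 0.0131 0.0143] ((439.7257080078125, -124.55953216552734), (148.41891479492188, 192.66836547851562), 86.28973388671875)
peg 375 [ 0.58981434 -0.02668425  0.12121413] [0.01627684 0.01617273 0.01031082]
deg off shut 0.7082397162317307 0.11029591156843421
((588.615234375, -49.61650085449219), (152.1949462890625, 60.62630081176758), 86.38037109375)
pin head [0.61722669 0.30608116 0.03604207]
```

View pics/w14.png

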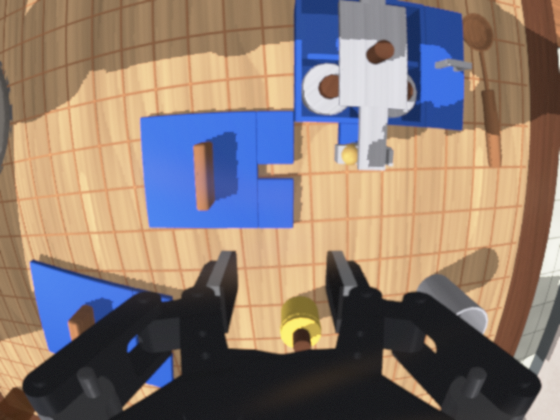

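The wrist view shows the bar along the carrier's y axis (86.4°, carrier 86.35°), against its stop, with the brass dome (350,155) up behind it. The pots are in their bays, the lid is flat and the pin is in the tray.

```bash
python3 -c "
from bench import r
print(r.hand_in())"
```

```text
the job is handed in; nothing more can be done
None
```

I handed the job in after about 39 s of robot time: the pin is in the tray, the lid lies flat on the table, both steel pots stand in their bays, and the keeper bar is shut (final look: about 0.012 rad from closed, limit 0.02). The hand-in returned no verdict.

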